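Nip up the loose flush plug on the mist-line header

ROBOT

A 6-joint arm with a two-finger parallel gripper is mounted at the origin on the work surface. World frame = base frame: x ahead of the robot, y to its left, z up, the work surface at z = 0. Lengths are in m, angles in degrees, forces in N, time in s.
With the tool pointing down it reaches from about 0.375 to 0.75 m from the base axis. Payload 9 kg.
Tool frame: the origin (TCP) lies at the very end of the fingers, on their centre line; the grasp point (between the pads) lies 19 mm behind it; z points along the fingers, y is the line along which they close (so a half turn about z gives the same grasp; the last joint's range is limited). The gripper opens to 85 mm and grips with 20 to 120 N. Pads are 22 mm wide; open, the fingers measure 114 mm over their backs; the gripper's body (76 mm by 85 mm) begins 54 mm behind the grasp point. The pads swing forward as they close: fully open they stand 13 mm farther back than shut.
Start: joints at [60.063, 5.964, 5.575, 89.605, 0, 77.527], TCP at [0.18, 0.572, 0.231] pointing down, gripper open.
Joint ranges: [-171.21, 171.21], [-48.23, 106.86], [-62.78, 66.21], [-105.2, 120.99], [-86.42, 89.51], [-180, 180]. Speed limits (degrees/s): [127.2, 127.2, 147.25, 180, 180, 180].

INTERFACE

Orientations are given as a 3x3 rotation matrix whose columns are the frame's x, y, z axes.
In Python, from cell import env, vision gives the robot as it stands.
- The arm moves only by the tool send_rows, never from a script. Its arguments are lists of equal length, an entry for each row: "grip": the closure, from 0 (fully open) to 1 (shut); "translation": the shift along the tool's x, y, z in mm, a list of three; "turn": the turn about the tool's z in rad. A call has 1 to 5 rows; each row is the pose to reach, as a shift and turn from the pose commanded when the call began, along the tool's axes at that moment; what a row does not reach only later rows make up. A row lasts 1/10 s, in which the tool goes at most 50 mm and 8.59 degrees, less where a joint would pass 70% of its speed; a pose out of reach is approached as far as the arm can. A call with a gripper value outside its range is refused whole. The fingers move at their own pace and stop on an object; "grip_force" is the grip in N (left out, the last holds). Time passes only in rows, so rows that repeat a pose let the fingers close. It gives the time, the measured TCP pose, the force, the opening and the grip force at its end, in the units of the state.
- env.read_state(): the state, without advancing time (a new reading comes with each control period).
- vision.snapshot(name): name is "scene" or "top" or "wrist"; returns the picture (400x640x3 uint8, red, green, blue); there is no depth.
- vision.camera_info(name): a dict with "mtx" (3x3 intrinsics, pixels), "R" (3x3) and "t" (3): a world point X has camera coordinates R X + t. Camera axes: x right, y down, z forward; pixel columns grow to the right and rows downward; lengths in m; the calibration is good to about 2 mm. A picture is of the moment at which its call begins: read the wrist's pose just before it. camera_info takes no time and is no camera call; for the wrist camera it gives the pose at the moment of the call.
- env.hand_in(): hands the job in; it is judged then, once.
The state is a dict: "time": time; "q": joint angles; "joint_vel": joint speeds; "joint_efforts": joint torques, N m; "position": TCP position; "eef_rot": TCP orientation; "wrist_force": force on the tool from outside, world axes, zero at the start; "moment": the same for the moment, N m; "gripper_width": opening from 0.0 (shut) to 1.0 (fully open); "grasp_force": force on a finger pad.
Only numpy, scipy, OpenCV 4.12 (cv2) and the standard library are available. Lean on these libraries where they do the work, as an engineer would, in place of code of your own. Each camera call takes 0.05 s, during which the arm holds its last target. There are 200 camera calls.

TASK

The black flush plug on the mist-line header has worked loose. Swing the red supply-valve lever fully shut (across the pipe), then turn the plug's bar clockwise until the taper thread goes snug: it turns easily at first, then stiffens, so nip it up firmly but do not lean on it or the fitting will crack. Then swing the lever fully open again, in line with the pipe, and leave the plug tight and the other things on the bench where they are.

Things in the scene. Friction and masses are not known exactly. Their poses are not given: they have to be found in the camera images.
- header: mist-line header, fixed: plywood board 200 x 660 x 15 mm with a grey plastic pipe 50 mm in diameter. Origin: centre of the board's underside, on the table; y runs along the pipe, whose centre line is 75 mm up. Pipe clips at y = 0 and +-255 mm, top 106 mm up. Tee and valve sit on the pipe 125 mm either side of the middle; which is on which side varies
- tee: grey tee on the pipe, 110 mm along it, with an upright threaded branch 84 mm in diameter, rim 137 mm above the table. Origin: on the pipe's centre line; z up is the plug's screw axis, y along the pipe. The contact force between plug and tee is the grip of the tapered thread: zero while loose, it grows with tightening and stays when let go (the taper is self-locking)
- plug: black tapered plug in the tee, a straight bar across its head: 160 mm long, 20 mm wide, 25 mm tall, flat sides, 165 to 190 mm above the table. Origin: on the screw axis at the bar's mid-height (177.5 mm up); x along the bar (both ends alike), z up. It does not sink noticeably as it turns. Hexagonal flange 74 mm across below the bar. Clockwise from above tightens
- bar_end (a point): one end of the plug's bar, on its centre line, 80 mm from the screw axis. It first turns easily for 0.4 to 1.6 rad, different every time (0.25 N m while moving, 3.6 N at 70 mm out), then the torque climbs by 3.5 N m per rad. Snug: 0.5 to 1.5 N m while turning (7 to 21 N at 70 mm); at about 2.4 N m (34 N) it cracks. Held still the push reads 2 to 7 N less. Let go, it springs back up to 0.3 rad and stays tight
- valve: grey union ball valve on the pipe, 192 mm along it, its dark ribbed nuts 90 mm in diameter (top 121 mm above the table). Origin: on the pipe's centre line under the lever's spindle; z up, y along the pipe. The lever turns about its z axis
- lever_tip (a point): the free end of the red lever, on its centre line at mid-height (158 mm above the table), 122 mm from the spindle axis. The lever is 24 mm wide, 16 mm thick (150 to 166 mm above the table), with a hub 40 mm in diameter over the spindle. Nothing stands beside it above 121 mm
- lever (a joint): turn of the valve lever, rad: 0 = open, lever in line with the pipe and pointing to the header's -y; 1.571 = shut, lever across the pipe and pointing to the header's -x (towards the robot). It grows clockwise seen from above, has a stop at each end, takes about 0.35 N m (4 N pushed 90 mm from the spindle) and stays where it is left
- seed_jar: seed jar, 70 mm in diameter, 85 mm tall, standing upright on the table; loose. Origin: centre of its underside
- pot: black nursery pot, open at the top, 124 mm across the rim, 105 mm tall, standing on the table; loose. Origin: centre of its underside
- wrench: steel wrench 200 mm long lying on the table; loose. Origin: underside, x along it; not needed
- tape_roll: white roll of thread tape, 60 mm in diameter, 19 mm tall, lying on the header's board; loose. Origin: centre of its underside
- nipple: dark grey spare pipe nipple, 64 mm in diameter, 60 mm tall, standing on the header's board; loose. Origin: centre of its underside
- trowel: hand trowel, 350 mm long, green handle and steel blade, lying on the table; loose. Origin: underside, x towards the blade
- dibber: wooden dibber, 125 mm tall, standing upright on its 44 mm round end on the table; loose. Origin: centre of its underside

How it is judged:
By the outcome, as a careful person would: the job done as asked, in the order asked, and still so for the second after the job is handed in, with the robot touching nothing.
It also fails if it takes over 67 s, if anything falls off the work surface, if the arm or the gripper's body presses on something with over 40 N, if the wrist force passes 120 N, or if a joint passes its speed limit or range.

## Working session

There is one attempt and no reset: what is moved stays moved. The work goes in short steps, Python scripts to look and compute and a tool call to move; the robot and the scene stay as the last step left them, time stands still between calls to the robot, and variables do not carry over. Pictures are saved under pics/ and viewed, at most 10 in all, crops included, and the job is handed in when it is done.

Besides the shell and the picture viewer there is one more tool, called after "Emit:" as name(argument=value, ...), one argument or row to a line, values as JSON. send_rows: Moves the arm, as the interface text tells. Its arguments: {"type":"object","properties":{"grip":{"type":"array","items":{"type":"number"}},"translation":{"type":"array","items":{"type":"array","items":{"type":"number"}}},"turn":{"type":"array","items":{"type":"number"}},"grip_force":{"type":"number"}},"required":["grip","translation","turn"]}

```bash
mkdir -p pics; ls; python3 - <<'E'
from cell import env, vision
import cv2
s=env.read_state(); print(s)
for n in("top","scene"):
    i=vision.camera_info(n); print(n,i)
    cv2.imwrite(f"pics/{n}0.png",vision.snapshot(n)[:,:,::-1])
E
```

```text
pics
{'time': 0.0, 'q': array([ 6.00619453e+01,  5.99829702e+00,  5.52653555e+00,  8.96053234e+01,
       -1.50588324e-03,  7.75303064e+01]), 'joint_vel': array([ 0.07371458,  0.00494327,  0.10362973, -0.06151064,  0.03094624,
        0.03483813]), 'joint_efforts': array([ 2.10792055e-04, -5.56930518e+01,  5.03648436e+01,  1.70542987e-02,
       -2.93349312e-04, -3.17194053e-05]), 'position': array([0.17989526, 0.57203763, 0.23052059]), 'eef_rot': array([[-9.53882775e-01,  3.00178664e-01, -6.48656512e-04],
       [ 3.00179248e-01,  9.53882083e-01, -1.17898037e-03],
       [ 2.64837074e-04, -1.31932229e-03, -9.99999095e-01]]), 'wrist_force': array([-0.20228608, -0.10365988, -0.45453286]), 'moment': array([0.00463576, 0.00704796, 0.03150843]), 'grasp_force': 0.0, 'gripper_width': 0.9970130567109783}
top {'mtx': array([[404.80105454,   0.        , 317.85233359],
       [  0.        , 404.80105454, 206.57161817],
       [  0.        ,   0.        ,   1.        ]]), 'R': array([[ 0.01769498, -0.99983687,  0.00362292],
       [-0.99226105, -0.01800607, -0.12285675],
       [ 0.12290194, -0.00142093, -0.9924178 ]]), 't': array([-0.05370611,  0.48214567,  1.28366346])}
scene {'mtx': array([[370.88226399,   0.        , 323.3566423 ],
       [  0.        , 370.88226399, 198.43181465],
       [  0.        ,   0.        ,   1.        ]]), 'R': array([[ 0.60575594,  0.79561225, -0.00780278],
       [ 0.47335243, -0.36824457, -0.80020836],
       [-0.63952891,  0.4810375 , -0.59967133]]), 't': array([-0.2445096 , -0.14769852,  1.66525936])}
```

View pics/top0.png

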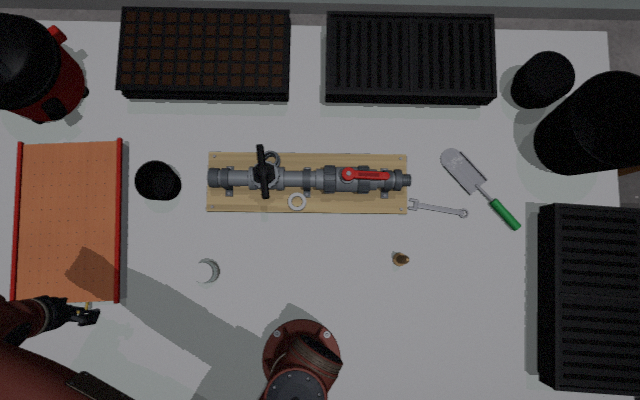

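View pics/scene0.png

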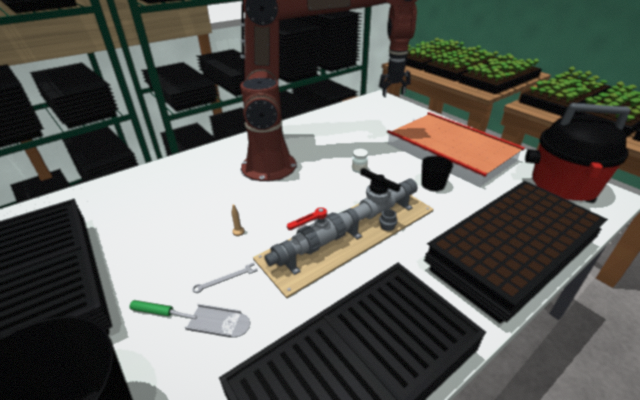

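The top view shows the tee and plug on the left (bar from about (261,146) to (265,196)). The valve is on the right, with the lever from hub (348,174) to tip (388,176). I'll enlarge both views to measure.

```bash
python3 - <<'E'
import cv2,numpy as np
a=cv2.imread("pics/top0.png")[140:220,200:420]; b=cv2.imread("pics/scene0.png")[160:280,260:440]
a=cv2.resize(a,None,fx=3.6,fy=3.6,interpolation=cv2.INTER_CUBIC)
b=cv2.resize(b,(440,293),interpolation=cv2.INTER_CUBIC)
o=np.zeros((588,800,3),np.uint8);o[:288,:792]=a;o[290:583,:440]=b
cv2.imwrite("pics/c1.png",o)
E
```

```text
(no output)
```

View pics/c1.png

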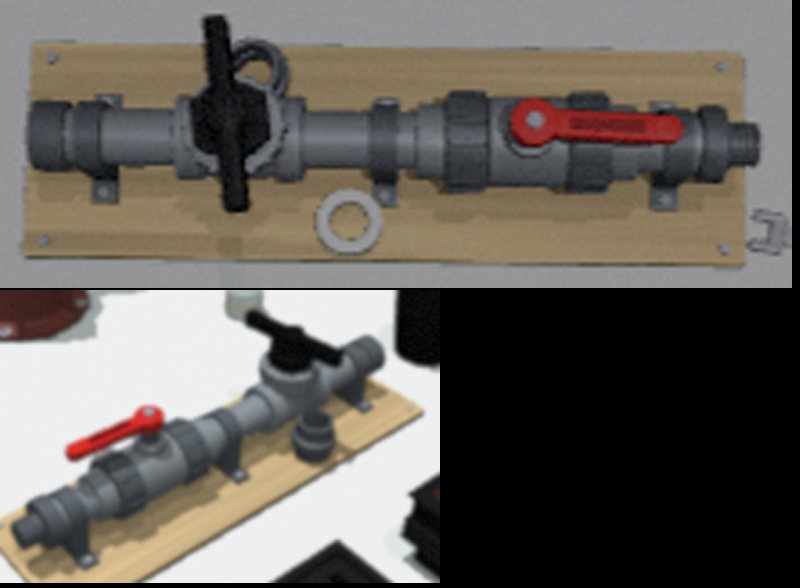

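The crop gives bar ends at top (259.2,144.7)/(265.6,198.3) and scene (400.3,187.8)/(362.3,171.5). The hub is at top (348.9,173.3) and scene (321,210.3), and the lever tip at top (389.7,175.6) and scene (288.6,226.3).

```bash
cat > h.py <<'E'
from cell import env, vision
import cv2,numpy as np
def P(i): return i["mtx"]@np.c_[i["R"],i["t"]]
def tri(i1,p1,i2,p2):
    X=cv2.triangulatePoints(P(i1),P(i2),np.array(p1,float).reshape(2,1),np.array(p2,float).reshape(2,1))[:,0]; return X[:3]/X[3]
def onz(i,p,z):
    d=i["R"].T@np.linalg.inv(i["mtx"])@np.array([p[0],p[1],1.]);c=-i["R"].T@i["t"];return c+d*(z-c[2])/d[2]
def pix(i,X): u=P(i)@np.r_[X,1]; return u[:2]/u[2]
E
python3 - <<'E'
from h import *
np.set_printoptions(precision=4,suppress=True)
t,s=vision.camera_info("top"),vision.camera_info("scene")
for n,a,b,z in [("far",(259.2,144.7),(400.3,187.8),.19),("near",(265.6,198.3),(362.3,171.5),.19),("hub",(348.9,173.3),(321,210.3),.168),("tip",(389.7,175.6),(288.6,226.3),.166)]:
    print(n,tri(t,a,s,b),onz(t,a,z),onz(s,b,z))
for n,a in dict(bl=(206.1,211),br=(406.7,213.3),tl=(208.5,152),tr=(406.4,154.4)).items(): print(n,onz(t,a,.015))
E
```

```text
far [0.6448 0.1311 0.1793] [0.6408 0.1284 0.19  ] [0.6551 0.1208 0.19  ]
near [0.4876 0.1079 0.1721] [0.4843 0.1046 0.19  ] [0.5083 0.0897 0.19  ]
hub [ 0.5668 -0.1333  0.1664] [ 0.5658 -0.1341  0.168 ] [ 0.5691 -0.1334  0.168 ]
tip [ 0.5637 -0.2523  0.1629] [ 0.5616 -0.2541  0.166 ] [ 0.5687 -0.2514  0.166 ]
bl [0.4636 0.3205 0.015 ]
br [ 0.4679 -0.3366  0.015 ]
tl [0.6616 0.3227 0.015 ]
tr [ 0.6657 -0.3375  0.015 ]
```

Emit:
send_rows(
  grip=[0, 0, 0, 0, 0],
  translation=[
    [-30, -32, -1],
    [-60.5, -64, -2],
    [-91, -96.5, -3],
    [-121, -128.5, -4],
    [-151.5, -160.8, -5],
  ],
  turn=[0, 0, 0, 0, 0],
  grip_force=20,
)

```text
time: 0.6
position: [0.2765, 0.3719, 0.236]
eef_rot: [[-0.954, 0.3, -0.0], [0.3, 0.954, -0.0], [0.0, -0.0, -1.0]]
wrist_force: [1.3, 0.8, -0.2]
gripper_width: 0.996
grasp_force: 0.0
```

Emit:
send_rows(
  grip=[0, 0, 0, 0, 0],
  translation=[
    [-30, -32, -1],
    [-60.5, -64, -2],
    [-91, -96.5, -3],
    [-121, -128.5, -4],
    [-151.5, -160.8, -5],
  ],
  turn=[0, 0, 0, 0, 0],
)

```text
time: 1.1
position: [0.3729, 0.173, 0.2412]
eef_rot: [[-0.954, 0.3, 0.0], [0.3, 0.954, 0.0], [-0.0, 0.0, -1.0]]
wrist_force: [0.6, 1.4, -0.7]
gripper_width: 0.998
grasp_force: 0.0
```

Emit:
send_rows(
  grip=[0, 0, 0, 0, 0],
  translation=[
    [-30, -32, -1],
    [-60.5, -64, -2],
    [-91, -96.5, -3],
    [-121, -128.5, -4],
    [-151.5, -160.8, -5],
  ],
  turn=[0, 0, 0, 0, 0],
)

```text
time: 1.6
position: [0.4692, -0.026, 0.2461]
eef_rot: [[-0.954, 0.3, -0.0], [0.3, 0.954, 0.0], [0.0, 0.0, -1.0]]
wrist_force: [1.1, 0.8, 0.6]
gripper_width: 0.996
grasp_force: 0.0
```

Emit:
send_rows(
  grip=[0, 0, 0, 0, 0],
  translation=[
    [-30, -32, -1],
    [-60.5, -64, -2],
    [-91, -96.5, -3],
    [-121, -128.5, -4],
    [-151.5, -160.8, -5],
  ],
  turn=[0, 0, 0, 0, 0],
)

```text
time: 2.1
position: [0.5655, -0.2248, 0.2508]
eef_rot: [[-0.954, 0.3, -0.0], [0.3, 0.954, 0.0], [0.001, 0.0, -1.0]]
wrist_force: [0.5, 0.3, 0.8]
gripper_width: 0.995
grasp_force: 0.0
```

Emit:
send_rows(
  grip=[0, 0, 0, 0, 0],
  translation=[
    [0, 0, 0],
    [0, 0, 0],
    [0, 0, 0],
    [0, 0, 0],
    [0, 0, 0],
  ],
  turn=[-0.125, -0.25, -0.375, -0.5, -0.625],
)

```text
time: 2.6
position: [0.5649, -0.223, 0.2507]
eef_rot: [[-0.948, -0.32, -0.001], [-0.32, 0.948, 0.001], [0.001, 0.001, -1.0]]
wrist_force: [0.6, -0.3, -1.6]
gripper_width: 1.004
grasp_force: 0.0
```

Emit:
send_rows(
  grip=[0, 0, 0, 0, 0],
  translation=[
    [0, 0, 0],
    [0, 0, 0],
    [0, 0, 0],
    [0, 0, 0],
    [0, 0, 0],
  ],
  turn=[-0.125, -0.25, -0.375, -0.5, -0.625],
)

```text
time: 3.1
position: [0.5649, -0.2229, 0.2508]
eef_rot: [[-0.581, -0.814, -0.001], [-0.814, 0.581, 0.001], [-0.0, 0.001, -1.0]]
wrist_force: [-0.0, -0.5, -0.2]
gripper_width: 0.999
grasp_force: 0.0
```

Emit:
send_rows(
  grip=[0, 0, 0, 0, 0],
  translation=[
    [0, 0, 0],
    [0, 0, 0],
    [0, 0, 0],
    [0, 0, 0],
    [0, 0, 0],
  ],
  turn=[-0.125, -0.25, -0.375, -0.5, -0.625],
)

```text
time: 3.6
position: [0.5649, -0.2229, 0.2508]
eef_rot: [[0.005, -1.0, -0.001], [-1.0, -0.005, 0.001], [-0.001, 0.001, -1.0]]
wrist_force: [-0.7, -0.2, -0.6]
gripper_width: 0.999
grasp_force: 0.0
```

```bash
python3 - <<'E'
from h import *
np.set_printoptions(precision=4,suppress=True)
s=env.read_state();i=vision.camera_info("wrist");im=vision.snapshot("wrist")
print(s["time"],s["q"],s["position"],s["eef_rot"],i)
for X in [(.565,-.133,.166),(.563,-.254,.166),(.5655,-.2237,.166)]: print(pix(i,X))
cv2.imwrite("pics/w1.png",im[:,:,::-1])
E
```

```text
3.6 [ -33.857     7.6511    9.4093   91.811     0.0041 -124.1204] [ 0.5649 -0.2229  0.2508] [[ 0.0046 -1.     -0.0007]
 [-1.     -0.0046  0.0006]
 [-0.0006  0.0007 -1.    ]] {'mtx': array([[355.1756,   0.    , 320.5436],
       [  0.    , 355.1756, 202.1389],
       [  0.    ,   0.    ,   1.    ]]), 'R': array([[-1.    , -0.0047,  0.0002],
       [-0.0045,  0.9548,  0.2973],
       [-0.0016,  0.2973, -0.9548]]), 't': array([0.5634, 0.1702, 0.4647])}
[319.259  322.4329]
[323.0333 162.7372]
[319.0085 207.2277]
```

View pics/w1.png

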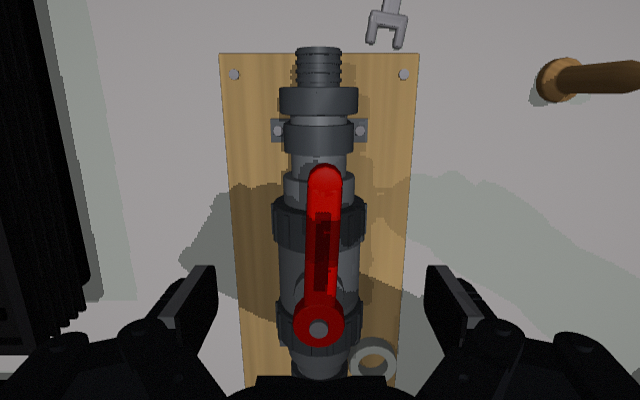

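The wrist view shows the hub at (319,326) and the tip at (325,166), close to the prediction. I'll descend so the fingers straddle the lever, then swing it.

Emit:
send_rows(
  grip=[0, 0, 0, 0.62, 0.62],
  translation=[
    [0, 0, 36],
    [0, 0, 72],
    [0, 0, 108],
    [0, 0, 108],
    [0, 0, 108],
  ],
  turn=[0, 0, 0, 0, 0],
)

```text
time: 4.15
position: [0.5648, -0.2228, 0.1436]
eef_rot: [[-0.002, -1.0, -0.001], [-1.0, 0.002, 0.001], [-0.001, 0.001, -1.0]]
wrist_force: [0.7, 0.6, 1.4]
gripper_width: 0.694
grasp_force: 0.0
```

Emit:
send_rows(
  grip=[0.62, 0.62, 0.62, 0.62, 0.62],
  translation=[
    [0, 0, 0],
    [0, 0, 0],
    [-0.2, 6.3, 0],
    [-0.9, 12.6, 0],
    [-2, 18.8, 0],
  ],
  turn=[0, 0, 0.07, 0.14, 0.21],
)

```text
time: 4.65
position: [0.5475, -0.2216, 0.1452]
eef_rot: [[-0.212, -0.977, 0.004], [-0.977, 0.212, -0.001], [0.001, -0.004, -1.0]]
wrist_force: [3.8, -0.1, -1.4]
gripper_width: 0.377
grasp_force: 1.8
```

Emit:
send_rows(
  grip=[0.62, 0.62, 0.62, 0.62, 0.62],
  translation=[
    [-0.5, 9, 0],
    [-1.8, 17.9, 0],
    [-4, 26.6, 0],
    [-7.1, 35, 0],
    [-11, 43.1, 0],
  ],
  turn=[0.1, 0.2, 0.3, 0.4, 0.5],
)

```text
time: 5.15
position: [0.5074, -0.2022, 0.1452]
eef_rot: [[-0.656, -0.755, 0.003], [-0.755, 0.656, -0.002], [-0.0, -0.004, -1.0]]
wrist_force: [2.8, -1.9, -1.4]
gripper_width: 0.378
grasp_force: 1.9
```

Emit:
send_rows(
  grip=[0.62, 0.62, 0.62, 0.62, 0.62],
  translation=[
    [-0.5, 9, 0],
    [-1.8, 17.9, 0],
    [-4, 26.6, 0],
    [-7.1, 35, 0],
    [-11, 43.1, 0],
  ],
  turn=[0.1, 0.2, 0.3, 0.4, 0.5],
)

```text
time: 5.65
position: [0.4815, -0.1661, 0.1452]
eef_rot: [[-0.938, -0.348, 0.002], [-0.348, 0.938, -0.003], [-0.001, -0.004, -1.0]]
wrist_force: [-0.4, -4.9, -0.3]
gripper_width: 0.377
grasp_force: 2.1
```

Emit:
send_rows(
  grip=[0.62, 0.62, 0.62, 0.62, 0.62],
  translation=[
    [-0.2, 6.3, 0],
    [-0.9, 12.6, 0],
    [-2, 18.8, 0],
    [-3.2, 23.8, 0],
    [-3.2, 23.8, 0],
  ],
  turn=[0.07, 0.14, 0.21, 0.27, 0.27],
)

```text
time: 6.15
position: [0.4762, -0.1418, 0.145]
eef_rot: [[-0.996, -0.089, 0.002], [-0.089, 0.996, -0.002], [-0.002, -0.002, -1.0]]
wrist_force: [0.6, -0.7, -0.5]
gripper_width: 0.38
grasp_force: 0.1
```

Emit:
send_rows(
  grip=[0.62, 0.62, 0.62, 0.62, 0.62],
  translation=[
    [0, 4, 0],
    [-0.2, 7, 0],
    [-0.4, 10, 0],
    [-0.5, 12, 0],
    [-0.5, 13, 0],
  ],
  turn=[0.04, 0.08, 0.08, 0.08, 0.08],
)

```text
time: 6.65
position: [0.4754, -0.1286, 0.1439]
eef_rot: [[-1.0, -0.012, 0.001], [-0.012, 1.0, -0.001], [-0.001, -0.001, -1.0]]
wrist_force: [0.4, -3.1, 2.1]
gripper_width: 0.377
grasp_force: 1.8
```

Emit:
send_rows(
  grip=[0.62, 0.62, 0.62, 0.62, 0.62],
  translation=[
    [0, 1, 0],
    [0, 2, 0],
    [0, 3, 0],
    [0, 4, 0],
    [0, 5, 0],
  ],
  turn=[0, 0, 0, 0, 0],
)

```text
time: 7.15
position: [0.4752, -0.1267, 0.1437]
eef_rot: [[-1.0, -0.009, 0.0], [-0.009, 1.0, -0.007], [-0.0, -0.007, -1.0]]
wrist_force: [0.3, -24.2, -2.9]
gripper_width: 0.376
grasp_force: 12.2
```

Emit:
send_rows(
  grip=[0.62, 0.5, 0.2, 0, 0],
  translation=[
    [0, -4, 0],
    [0, -7, 0],
    [0, -7, -30],
    [0, -7, -70],
    [0, -7, -105],
  ],
  turn=[0, 0, 0, 0, 0],
)

```text
time: 7.65
position: [0.4746, -0.1296, 0.2493]
eef_rot: [[-1.0, -0.011, -0.001], [-0.011, 1.0, 0.002], [0.001, 0.002, -1.0]]
wrist_force: [1.0, -0.8, -0.0]
gripper_width: 0.975
grasp_force: 0.0
```

Emit:
send_rows(
  grip=[0, 0, 0, 0, 0],
  translation=[
    [-4, 47, 0],
    [-8, 94, 0],
    [-13, 142, 0],
    [-17, 190, 0],
    [-21, 237, 0],
  ],
  turn=[-0.03, -0.06, -0.09, -0.12, -0.14],
)

```text
time: 8.15
position: [0.4929, 0.1093, 0.248]
eef_rot: [[-0.988, -0.151, -0.001], [-0.151, 0.988, 0.001], [0.0, 0.001, -1.0]]
wrist_force: [1.0, -0.7, -0.2]
gripper_width: 0.997
grasp_force: 0.0
```

```bash
python3 - <<'E'
from h import *
np.set_printoptions(precision=4,suppress=True)
s=env.read_state();i=vision.camera_info("wrist");im=vision.snapshot("wrist")
print(s["time"],s["q"],s["position"],s["eef_rot"])
for X in [(.565,-.133,.166),(.4755,-.134,.166),(.443,-.134,.166),(.5635,.117,.19),(.4844,.105,.19)]: print(pix(i,X))
w=im;t=vision.snapshot("top")[140:220,200:420]
o=np.zeros((600,640,3),np.uint8);o[:400]=w;o[400:600,:550]=cv2.resize(t,(550,200),interpolation=cv2.INTER_CUBIC)
cv2.imwrite("pics/w2.png",o[:,:,::-1])
E
```

```text
8.15 [ -2.4143 -10.3714  -8.6387  91.7756   0.074  -11.1217] [0.4929 0.1093 0.248 ] [[-0.9885 -0.1514 -0.0007]
 [-0.1514  0.9885  0.0013]
 [ 0.0005  0.0014 -1.    ]]
[-41.6864 258.6818]
[-64.5293 128.9413]
[-73.5943  73.9378]
[314.436 324.611]
[313.9628 209.8204]
```

View pics/w2.png

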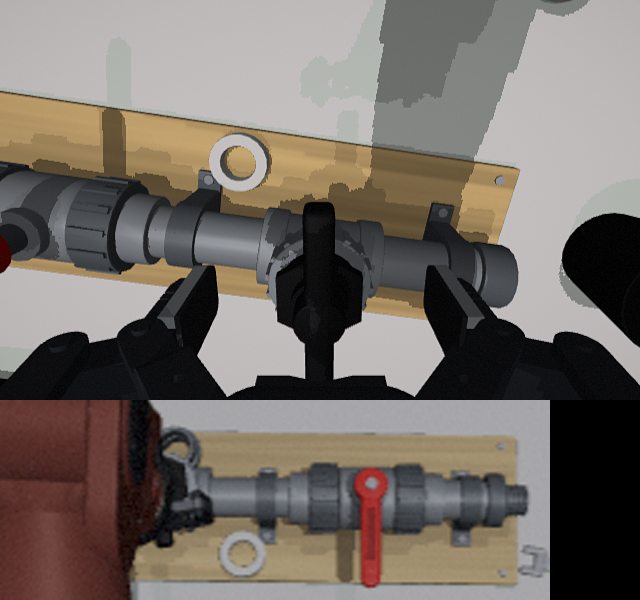

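The lever is shut. The wrist view shows the bar along column 319, centred between the fingers and parallel to them. I'll descend onto its near end.

Emit:
send_rows(
  grip=[0, 0, 0, 0.68, 0.68],
  translation=[
    [0, 0, 30],
    [0, 0, 60],
    [-1, 0, 88],
    [-1, 0, 88],
    [-1, 0, 88],
  ],
  turn=[0, 0, 0, 0, 0],
)

```text
time: 8.75
position: [0.494, 0.1069, 0.1605]
eef_rot: [[-0.989, -0.15, -0.001], [-0.15, 0.989, 0.001], [0.001, 0.001, -1.0]]
wrist_force: [0.3, -0.4, -0.1]
gripper_width: 0.69
grasp_force: 0.0
```

Emit:
send_rows(
  grip=[0.68, 0.68, 0.68, 0.68, 0.68],
  translation=[
    [0, 0, 0],
    [0, 0, 0],
    [-0.1, 3.5, 0],
    [-0.4, 7, 0],
    [-0.8, 10.5, 0],
  ],
  turn=[0, 0, 0.05, 0.1, 0.15],
)

```text
time: 9.25
position: [0.4944, 0.1169, 0.1616]
eef_rot: [[-1.0, 0.002, 0.002], [0.002, 1.0, -0.001], [-0.002, -0.001, -1.0]]
wrist_force: [-0.4, -3.9, -0.3]
gripper_width: 0.321
grasp_force: 1.8
```

Emit:
send_rows(
  grip=[0.68, 0.68, 0.68, 0.68, 0.68],
  translation=[
    [-0.1, 3.5, 0],
    [-0.4, 7, 0],
    [-0.8, 10.5, 0],
    [-1.4, 13.9, 0],
    [-2.2, 17.3, 0],
  ],
  turn=[0.05, 0.1, 0.15, 0.2, 0.25],
)

```text
time: 9.75
position: [0.4961, 0.1343, 0.1615]
eef_rot: [[-0.968, 0.25, 0.001], [0.25, 0.968, -0.001], [-0.001, -0.001, -1.0]]
wrist_force: [-2.7, -4.1, 2.9]
gripper_width: 0.321
grasp_force: 2.0
```

Emit:
send_rows(
  grip=[0.68, 0.68, 0.68, 0.68, 0.68],
  translation=[
    [-0.1, 3.5, 0],
    [-0.4, 7, 0],
    [-0.8, 10.5, 0],
    [-1.4, 13.9, 0],
    [-1.4, 13.9, 0],
  ],
  turn=[0.05, 0.1, 0.15, 0.2, 0.2],
)

```text
time: 10.25
position: [0.5008, 0.1479, 0.1613]
eef_rot: [[-0.9, 0.435, 0.0], [0.435, 0.9, -0.0], [-0.001, -0.0, -1.0]]
wrist_force: [-1.9, -1.6, 1.6]
gripper_width: 0.323
grasp_force: 1.0
```

Emit:
send_rows(
  grip=[0.68, 0.68, 0.68, 0.68, 0.68],
  translation=[
    [-0.1, 3.5, 0],
    [-0.4, 7, 0],
    [-0.8, 10.5, 0],
    [-1.4, 13.9, 0],
    [-2.2, 17.3, 0],
  ],
  turn=[0.05, 0.1, 0.15, 0.2, 0.25],
)

```text
time: 10.75
position: [0.51, 0.1624, 0.161]
eef_rot: [[-0.765, 0.644, -0.0], [0.644, 0.765, -0.0], [0.0, -0.0, -1.0]]
wrist_force: [-4.6, -1.8, 2.1]
gripper_width: 0.316
grasp_force: 2.2
```

Emit:
send_rows(
  grip=[0.68, 0.68, 0.68, 0.68, 0.68],
  translation=[
    [-0.1, 3.5, 0],
    [-0.4, 7, 0],
    [-0.8, 10.5, 0],
    [-1.4, 13.9, 0],
    [-2.2, 17.3, 0],
  ],
  turn=[0.05, 0.1, 0.15, 0.2, 0.25],
)

```text
time: 11.25
position: [0.522, 0.1742, 0.161]
eef_rot: [[-0.582, 0.813, -0.002], [0.813, 0.582, -0.0], [0.001, -0.002, -1.0]]
wrist_force: [-10.3, -1.4, 6.0]
gripper_width: 0.319
grasp_force: 4.5
```

Emit:
send_rows(
  grip=[0.68, 0.68, 0.68],
  translation=[
    [-0.1, 3.2, 0],
    [-0.3, 6.3, 0],
    [-0.6, 9.1, 0],
  ],
  turn=[0.045, 0.09, 0.13],
)

```text
time: 11.55
position: [0.5293, 0.1792, 0.161]
eef_rot: [[-0.472, 0.882, -0.003], [0.882, 0.472, 0.0], [0.002, -0.002, -1.0]]
wrist_force: [-12.4, -0.8, 7.6]
gripper_width: 0.318
grasp_force: 5.7
```

```bash
python3 - <<'E'
from h import *
s=env.read_state(); f=s["wrist_force"];m=s["moment"];p=s["position"];r=p-np.array([.5635,.1169,.1775])
print(f,m,p,r,np.cross(r,f)[2],s["joint_vel"])
E
```

```text
[-12.4118898   -0.83576809   7.56544092] [-0.23878872  2.63144372  0.04513683] [0.52927897 0.17923076 0.16101501] [-0.03422103  0.06233076 -0.01648499] 0.802243382389148 [ 1.28617044  4.73438638  4.82377831  0.03371682  0.06073022 23.58067455]
```

Emit:
send_rows(
  grip=[0.68, 0.68],
  translation=[
    [-0.1, 3.5, 0],
    [-0.2, 5.6, 0],
  ],
  turn=[0.05, 0.08],
)

```text
time: 11.75
position: [0.534, 0.1819, 0.161]
eef_rot: [[-0.4, 0.917, -0.004], [0.917, 0.4, 0.001], [0.002, -0.003, -1.0]]
wrist_force: [-13.4, -0.2, 8.0]
gripper_width: 0.318
grasp_force: 6.4
```

Emit:
send_rows(
  grip=[0.68, 0.68],
  translation=[
    [0, 0, 0],
    [0, 0, 0],
  ],
  turn=[0, 0],
)

```text
time: 11.95
position: [0.5342, 0.1819, 0.161]
eef_rot: [[-0.402, 0.916, -0.003], [0.916, 0.402, 0.001], [0.002, -0.002, -1.0]]
wrist_force: [-12.3, -0.7, 7.2]
gripper_width: 0.32
grasp_force: 5.4
```

```bash
python3 - <<'E'
from h import *
s=env.read_state(); f=s["wrist_force"];p=s["position"];r=p-np.array([.5635,.1169,.1775])
print(f,s["moment"],p,np.cross(r,f)[2])
i=vision.camera_info("wrist");im=vision.snapshot("wrist")
cv2.imwrite("pics/w3.png",im[:,:,::-1])
E
```

```text
[-12.26207981  -0.71999024   7.19613825] [0.05749975 2.58058789 0.07985498] [0.53415371 0.18187632 0.16102286] 0.8178738303850553
```

View pics/w3.png

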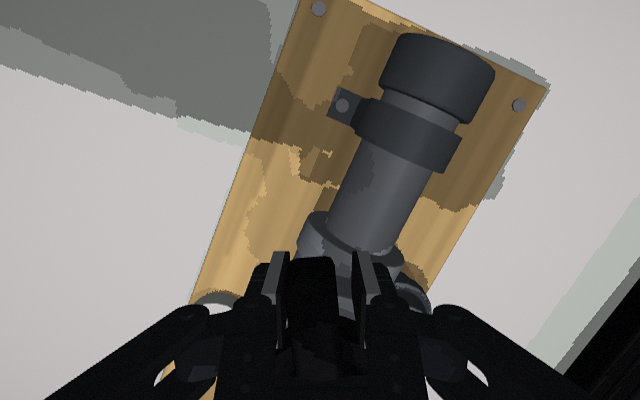

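The bar is between the pads and bearing on the left one. Torque is about 0.85 N·m, so I'll give it one more small nudge.

Emit:
send_rows(
  grip=[0.68, 0.68],
  translation=[
    [-0.1, 3.5, 0],
    [-0.2, 5.2, 0],
  ],
  turn=[0.05, 0.075],
)

```text
time: 12.2
position: [0.5386, 0.1839, 0.161]
eef_rot: [[-0.33, 0.944, -0.004], [0.944, 0.33, 0.001], [0.002, -0.003, -1.0]]
wrist_force: [-15.3, 0.2, 9.9]
gripper_width: 0.325
grasp_force: 7.0
```

```bash
python3 - <<'E'
from h import *
s=env.read_state(); f=s["wrist_force"];p=s["position"];r=p-np.array([.5635,.1169,.1775])
print(f,s["moment"],p,np.cross(r,f)[2],s["q"])
E
```

```text
[-15.27582317   0.20428224   9.91858587] [0.03014476 3.19353689 0.05852763] [0.53860568 0.18387403 0.1610393 ] 1.0179980234655566 [ 5.65038038e+00  7.20406389e-01 -7.15293024e+00  8.23439051e+01
  6.62324189e-02  7.63642440e+01]
```

Emit:
send_rows(
  grip=[0.3, 0, 0, 0, 0],
  translation=[
    [0, 0, 0],
    [0, 0, 0],
    [0, 0, 0],
    [0, 0, -30],
    [0, 0, -60],
  ],
  turn=[0, 0, 0, 0, 0],
)

```text
time: 12.7
position: [0.5404, 0.1835, 0.2206]
eef_rot: [[-0.33, 0.944, -0.001], [0.944, 0.33, 0.0], [0.001, -0.001, -1.0]]
wrist_force: [0.5, -0.1, 0.7]
gripper_width: 1.001
grasp_force: 0.0
```

Emit:
send_rows(
  grip=[0, 0, 0, 0, 0],
  translation=[
    [0, 0, -30],
    [0, 0, -30],
    [0, 0, -30],
    [0, 0, -30],
    [0, 0, -30],
  ],
  turn=[0, -0.13, -0.26, -0.39, -0.52],
)

```text
time: 13.2
position: [0.5411, 0.1835, 0.2508]
eef_rot: [[-0.759, 0.651, 0.001], [0.651, 0.759, 0.001], [-0.001, 0.001, -1.0]]
wrist_force: [-0.3, 0.4, 0.2]
gripper_width: 0.996
grasp_force: 0.0
```

Emit:
send_rows(
  grip=[0, 0, 0, 0, 0],
  translation=[
    [0, 0, 0],
    [0, 0, 0],
    [0, 0, 0],
    [0, 0, 0],
    [0, 0, 0],
  ],
  turn=[-0.145, -0.29, -0.435, -0.58, -0.723],
)

```text
time: 13.7
position: [0.5411, 0.1835, 0.2507]
eef_rot: [[-1.0, -0.015, 0.001], [-0.015, 1.0, 0.001], [-0.001, 0.001, -1.0]]
wrist_force: [0.4, -0.4, 0.3]
gripper_width: 0.996
grasp_force: 0.0
```

Emit:
send_rows(
  grip=[0, 0, 0, 0, 0],
  translation=[
    [6, -32, 0],
    [12.5, -63, 0],
    [19, -95, 0],
    [25, -127, 0],
    [31.7, -158.5, 0],
  ],
  turn=[0, 0, 0, 0, 0],
)

```text
time: 14.2
position: [0.5104, 0.0235, 0.2508]
eef_rot: [[-1.0, -0.009, 0.002], [-0.009, 1.0, 0.0], [-0.002, 0.0, -1.0]]
wrist_force: [0.4, -0.4, 0.2]
gripper_width: 0.999
grasp_force: 0.0
```

Emit:
send_rows(
  grip=[0, 0, 0, 0, 0],
  translation=[
    [6, -32, 0],
    [12.5, -63, 0],
    [19, -95, 0],
    [25, -127, 0],
    [31.7, -158.5, 0],
  ],
  turn=[0, 0, 0, 0, 0],
)

```text
time: 14.7
position: [0.4799, -0.1355, 0.2508]
eef_rot: [[-1.0, -0.009, 0.002], [-0.009, 1.0, -0.0], [-0.002, -0.0, -1.0]]
wrist_force: [-0.1, 0.5, -0.8]
gripper_width: 0.999
grasp_force: 0.0
```

Emit:
send_rows(
  grip=[0, 0, 0, 0.62, 0.62],
  translation=[
    [2, 1, 36],
    [4, 2, 72],
    [4, 2, 107],
    [4, 2, 107],
    [4, 2, 107],
  ],
  turn=[0, 0, 0, 0, 0],
)

```text
time: 15.2
position: [0.476, -0.1321, 0.1442]
eef_rot: [[-1.0, -0.009, 0.0], [-0.009, 1.0, 0.0], [-0.0, 0.0, -1.0]]
wrist_force: [0.4, 0.3, 0.2]
gripper_width: 0.686
grasp_force: 0.0
```

Emit:
send_rows(
  grip=[0.62, 0.62, 0.62, 0.62, 0.62],
  translation=[
    [0, 0, 0],
    [0, 0, 0],
    [-0.2, -6.3, 0],
    [-0.9, -12.6, 0],
    [-2, -18.8, 0],
  ],
  turn=[0, 0, -0.07, -0.14, -0.21],
)

```text
time: 15.7
position: [0.479, -0.1508, 0.1451]
eef_rot: [[-0.976, -0.22, 0.003], [-0.22, 0.976, 0.0], [-0.003, -0.0, -1.0]]
wrist_force: [1.7, 3.8, 2.9]
gripper_width: 0.383
grasp_force: 1.8
```

```bash
python3 - <<'E'
from h import *
t=vision.snapshot("top")[140:220,200:420]
cv2.imwrite("pics/t4.png",cv2.resize(t,(770,280),interpolation=cv2.INTER_CUBIC)[:,:,::-1])
E
```

```text
(no output)
```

View pics/t4.png

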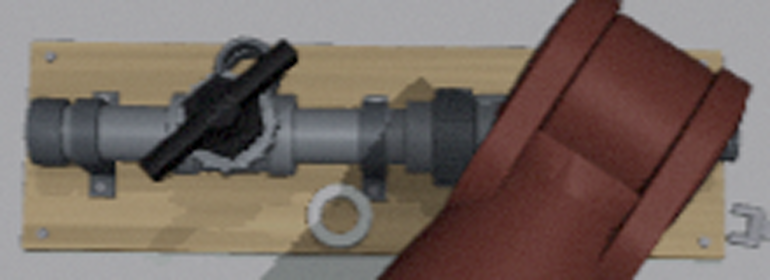

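The top view shows the bar turned about 60° clockwise in total, with about 0.26 rad of springback, as expected. The nipple, tape and tee look undisturbed. I'll carry on opening the lever.

Emit:
send_rows(
  grip=[0.62, 0.62, 0.62, 0.62, 0.62],
  translation=[
    [-0.5, -9, 0],
    [-1.8, -17.9, 0],
    [-4, -26.6, 0],
    [-7.1, -35, 0],
    [-11, -43.1, 0],
  ],
  turn=[-0.1, -0.2, -0.3, -0.4, -0.5],
)

```text
time: 16.25
position: [0.4986, -0.1904, 0.1445]
eef_rot: [[-0.751, -0.66, 0.001], [-0.66, 0.751, 0.0], [-0.001, -0.0, -1.0]]
wrist_force: [-0.3, 4.0, 1.6]
gripper_width: 0.381
grasp_force: 1.8
```

Emit:
send_rows(
  grip=[0.62, 0.62, 0.62, 0.62, 0.62],
  translation=[
    [-0.5, -9, 0],
    [-1.8, -17.9, 0],
    [-4, -26.6, 0],
    [-7.1, -35, 0],
    [-11, -43.1, 0],
  ],
  turn=[-0.1, -0.2, -0.3, -0.4, -0.5],
)

```text
time: 16.75
position: [0.535, -0.2156, 0.1443]
eef_rot: [[-0.343, -0.939, 0.0], [-0.939, 0.343, 0.0], [-0.0, 0.0, -1.0]]
wrist_force: [-2.3, 3.4, 1.6]
gripper_width: 0.381
grasp_force: 1.8
```

Emit:
send_rows(
  grip=[0.62, 0.62, 0.62, 0.62, 0.62],
  translation=[
    [-0.2, -6.3, 0],
    [-0.9, -12.6, 0],
    [-2, -18.8, 0],
    [-3.8, -25.9, 0],
    [-5.2, -30.2, 0],
  ],
  turn=[-0.07, -0.14, -0.21, -0.29, -0.34],
)

```text
time: 17.25
position: [0.5651, -0.2213, 0.1442]
eef_rot: [[-0.011, -1.0, -0.0], [-1.0, 0.011, -0.0], [0.0, 0.0, -1.0]]
wrist_force: [-3.6, 1.4, 1.1]
gripper_width: 0.38
grasp_force: 1.8
```

Now I push on to the stop.

Emit:
send_rows(
  grip=[0.62, 0.62, 0.62, 0.62, 0.62],
  translation=[
    [0, -1.5, 0],
    [0, -3, 0],
    [0, -4.5, 0],
    [0, -6, 0],
    [0, -7, 0],
  ],
  turn=[0, 0, 0, 0, 0],
)

```text
time: 17.75
position: [0.5711, -0.2218, 0.1435]
eef_rot: [[-0.014, -1.0, -0.002], [-1.0, 0.014, -0.001], [0.001, 0.002, -1.0]]
wrist_force: [-12.1, -1.9, 5.9]
gripper_width: 0.383
grasp_force: 6.0
```

Emit:
send_rows(
  grip=[0.62, 0.62, 0.62],
  translation=[
    [0, -1, 0],
    [0, -2, 0],
    [0, -2.5, 0],
  ],
  turn=[0, 0, 0],
)

```text
time: 18.05
position: [0.5712, -0.2218, 0.1433]
eef_rot: [[-0.014, -1.0, -0.007], [-1.0, 0.014, -0.001], [0.001, 0.007, -1.0]]
wrist_force: [-23.9, -2.0, 11.8]
gripper_width: 0.381
grasp_force: 11.7
```

At the stop: no further movement at 24 N. I'll open the gripper, lift clear and check.

Emit:
send_rows(
  grip=[0.4, 0, 0, 0, 0],
  translation=[
    [0, 5, 0],
    [0, 6, 0],
    [0, 6, 0],
    [0, 6, -35],
    [0, 6, -70],
  ],
  turn=[0, 0, 0, 0, 0],
)

```text
time: 18.55
position: [0.568, -0.2207, 0.213]
eef_rot: [[-0.013, -1.0, -0.001], [-1.0, 0.013, 0.002], [-0.002, 0.001, -1.0]]
wrist_force: [0.9, -0.4, 0.4]
gripper_width: 1.001
grasp_force: 0.0
```

Emit:
send_rows(
  grip=[0, 0, 0, 0, 0],
  translation=[
    [0, 0, -40],
    [0, 40, -70],
    [0, 80, -100],
    [0, 120, -110],
    [0, 120, -110],
  ],
  turn=[0, 0, 0, 0, 0],
)

```text
time: 19.05
position: [0.4465, -0.2201, 0.3267]
eef_rot: [[-0.014, -1.0, 0.004], [-1.0, 0.014, -0.003], [0.003, -0.004, -1.0]]
wrist_force: [1.1, 0.3, -0.0]
gripper_width: 1.002
grasp_force: 0.0
```

```bash
python3 - <<'E'
from h import *
a=cv2.resize(vision.snapshot("top")[130:280,130:530],(800,300),interpolation=cv2.INTER_CUBIC)
b=cv2.resize(vision.snapshot("scene")[150:330,120:460],(560,296),interpolation=cv2.INTER_CUBIC)
o=np.zeros((600,800,3),np.uint8);o[:300]=a;o[302:598,:560]=b
cv2.imwrite("pics/f.png",o[:,:,::-1]); print(env.read_state()["time"])
E
```

```text
19.15
```

View pics/f.png

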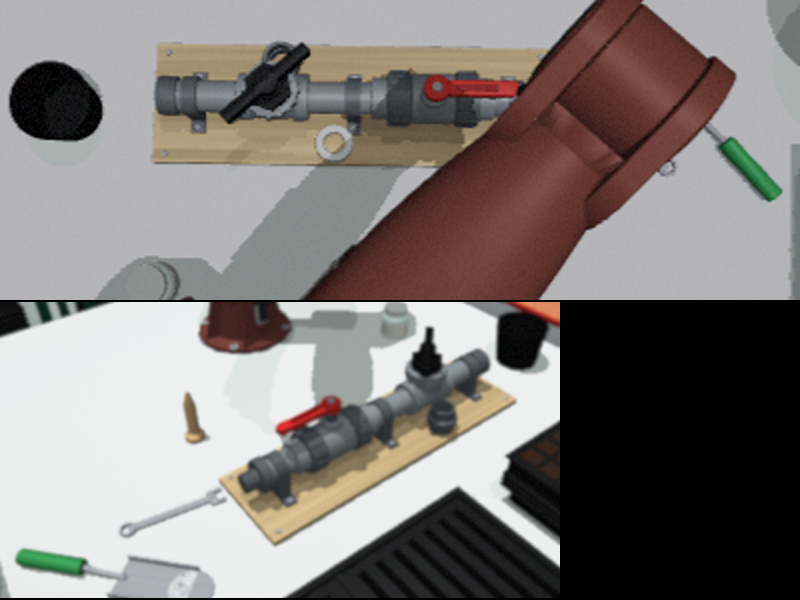

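The lever is in line with the pipe, the plug bar stayed where it settled, and everything else is in place. Handing in.

```bash
python3 -c "
from cell import env
print(env.hand_in())"
```

```text
the job is handed in; nothing more can be done
None
```

I shut the supply valve, tightened the plug to about 1.0 N·m (snug range 0.5–1.5), swung the lever back to its open stop, and handed the job in at about 19 s; the other things on the bench weren't touched.

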